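# Seat an optical filter in its cell and shut the photometer's filter drawer

### The arm

A 6-joint arm with a two-finger parallel gripper is mounted at the origin on the work surface; the furniture and walls round the work are solid. World frame = base frame: x ahead of the robot, y to its left, z up, the work surface at z = 0. Lengths are in m, angles in degrees, forces in N, time in s.
With the tool pointing down it reaches from about 0.4 to 0.825 m from the base axis. Payload 7 kg.
Tool frame: the origin (TCP) lies midway between the tips of the shut fingers; the grasp point (between the pads) lies 19 mm behind it; z points along the fingers, y is the line along which they close (so a half turn about z gives the same grasp; the last joint's range is limited). The gripper opens to 88 mm and grips with 3 to 60 N. Pads are 19 mm wide; open, the fingers measure 130 mm over their backs; the gripper's body (78 mm by 193 mm) begins 47 mm behind the grasp point.
Start: joints at [-48.18, 20.546, 0.682, 0, -70.136, -16.507], TCP at [0.289, -0.61, 0.206] pointing down, gripper open.
Joint ranges: [-176.03, 176.03], [-82.01, 121.73], [-58.28, 71.71], [-173.87, 95.51], [-174.79, -0.11], [-173.66, 173.66]. Speed limits (degrees/s): [136.94, 136.94, 172.46, 180, 180, 180].

### API

Orientations are given as [roll, pitch, yaw] about the fixed x, y, z axes, in that order (R = Rz(yaw) Ry(pitch) Rx(roll)).
In Python, from plant import r gives the robot as it stands. The module is installed in compiled form; this text tells all that it offers.
- The arm moves only by the tool play_rows, never from a script. Its argument "rows" is a list of rows, each an object with "slide": the shift along the tool's x, y, z as a fraction of full scale, a list of three; "delta_rot": the turn, a rotation vector about the tool's x, y, z as a fraction of full scale, a list of three; "fingers": the opening, from -1 (shut) to 1 (fully open). In form: [{"slide": [x, y, z], "delta_rot": [rx, ry, rz], "fingers": fingers}, ...]. A call has 1 to 8 rows; each row shifts and turns the commanded pose from where the row before left it, along the tool's axes as they then stand; what a row does not reach is not made up. Full scale, the value 1, is 0.15 m for a shift and 0.08 rad for a turn. A row lasts 1/8 s, in which the tool goes at most 62.5 mm and 10.7 degrees, less where a joint would pass 70% of its speed; a pose out of reach is approached as far as the arm can. A call with a number of a shift or a turn outside -1 to 1 is refused whole. A call with a gripper value outside its range is refused whole. The fingers move at their own pace and stop on an object; "squeeze" is the grip in N (left out, the last holds). Time passes only in rows, so rows that do not move let the fingers close. It gives the time, the measured TCP pose, the force, the opening and the grip force at its end, in the units of the state.
- r.get_state(): the state, without advancing time (a new reading comes with each control period).
- r.capture(name): name is "scene" or "top" or "wrist"; returns a dict with "image" (480x640x3 uint8, blue, green, red), "fx", "fy", "cx", "cy" (pixels), "distortion" ([k1, k2, p1, p2, k3] as OpenCV has them; the pictures are not rectified), "R" (3x3) and "t" (3): a world point X has camera coordinates R X + t; the wrist camera has in their place "T_tool_cam" (4x4, takes a point from camera to tool coordinates, whose origin is the TCP and whose axes are the flange's). Camera axes: x right, y down, z forward; pixel columns grow to the right and rows downward; lengths in m; the calibration is good to about 2 mm. A picture is of the moment at which its call begins: read the wrist's pose just before it. There is no depth.
- r.close_job(): hands the job in; it is judged then, once.
The state is a dict: "time_s": time; "joints": joint angles; "qd": joint speeds; "joint_torque": joint torques, N m; "tcp_pos": TCP position; "eef_rot": TCP orientation; "contact_force": force on the tool from outside, world axes, zero at the start; "moment": the same for the moment, N m; "gripper_width": finger opening in m; "gripper_force": force on a finger pad.
Only numpy, scipy, OpenCV 4.12 (cv2) and the standard library are available. Lean on these libraries where they do the work, as an engineer would, in place of code of your own. Each camera call takes 0.05 s, during which the arm holds its last target. There are 200 camera calls.

### The job

The photometer's filter drawer stands open and the round optical filter lies on it beside its cell. Do not pick the filter up: gently push it with the fingertips across the drawer until it drops into the round cell and lies flat and flush, and only then push the drawer fully home with the filter in it. Leave the other things on the table where they are.

Things in the scene. Friction and masses are not known exactly. Their poses are not given: they have to be found in the camera images.
- photometer: low white bench photometer, fixed, 165 deep x 190 wide x 70 mm high (84 mm with the black port cap on top). Origin: on the table under the middle of its front face, the one with the drawer's slot, turned roughly to the robot. x points from that face into the housing, z up. The slot clears the drawer's deck by only 4 mm, so a filter not down in its cell strikes the housing.
- filter_drawer (a joint): how far the filter drawer is out, m: 0 = fully home, 0.125 = fully out; starts at 0.105 to 0.120. Slides along the photometer's x axis, stays where left, takes about 3 N. A flat aluminium plate 120 mm wide, its top (the deck) 36 mm above the table; at its outer end a pull bar 128 mm wide, 25 mm deep, from 14 to 36 mm above the table, its top level with the deck.
- cell_center (a point): centre of the filter cell, half-way down: a round recess in the deck, 53 mm across, 8 mm deep, open at the top; its floor is a dark flat ledge round a 24 mm light hole. The point is 4 mm below the deck (32 mm above the table), 70 mm behind the front face of the pull bar, midway across the drawer, and moves with the drawer. Axes as the photometer's.
- drawer_front (a point): middle of the front face of the drawer's pull bar, 25 mm above the table. Axes as the photometer's. With the drawer fully home it stands 25 mm in front of the photometer's front face.
- filter: loose optical filter: glass in a dark metal ring, a flat disc 50 mm in diameter, 8 mm thick, about 40 g, the same both ways up. Origin: its centre, half-way through its thickness; z is its axis. It starts flat on the deck, 20 to 60 mm from the cell's centre on the side away from the housing. Seated, its centre lies on the cell's centre and its top is flush with the deck.
- lab_timer: bystander, loose, to be left alone: white bench timer lying flat, 64 x 68 x 19 mm. Origin: centre of its underside.
- forceps: bystander, loose, to be left alone: steel dissecting forceps lying flat, 139 mm long, 15 mm wide, 9 mm high. Origin: centre of its underside.
- slide_packet: bystander, loose, to be left alone: small white carton of glass slides, 52 x 80 x 24 mm. Origin: centre of its underside.
- powder_tub: bystander, loose, to be left alone: round white plastic tub, 105 mm wide, 88 mm high. Origin: centre of its underside.
- capillary_vial: bystander, loose, to be left alone: upright glass vial with a stopper, 21 mm wide, 92 mm high. Origin: centre of its underside.
- white_tape: bystander, loose, to be left alone: roll of white tape lying flat, 73 mm wide, 25 mm high. Origin: centre of its underside.
- pen_dark: bystander, loose, to be left alone: dark ball pen lying flat, 130 mm long, 11 mm thick. Origin: centre of its underside.
Things that resemble listed ones, but are neither listed nor needed, are in the scene too. Of the things that look like the filter, the smaller one is meant.

How it is judged (in metres and radians):
On the way, in this order (a step that is already met when the one before it is completed fails the run):
1. the filter lies flat and flush in its cell while the drawer is still open (horizontal distance between filter and cell_center below 0.004 m and z of filter in the frame of cell_center between -0.002 and 0.002 m and angle between filter's own z axis and vertical below 0.06 rad and value of joint filter_drawer above 0.07 m), for 0.2 s.
2. the drawer is fully home with the filter in its cell (horizontal distance between filter and cell_center below 0.004 m and z of filter in the frame of cell_center between -0.002 and 0.002 m and angle between filter's own z axis and vertical below 0.06 rad and value of joint filter_drawer below 0.003 m), for 0.2 s.
At the end, for the whole second after the job is handed in: the filter lies in its cell (centre within 4 mm of the cell's centre sideways and 2 mm in height, tilted less than 0.06 rad) and at rest, and the drawer is home to within 3 mm (all of step 2 and linear speed of filter below 0.01 m/s); the robot touches nothing.
It fails at once if the filter is lifted (more than 7 mm above lying on the deck) (z of filter in the frame of cell_center above 0.015 m).
It fails at once if the filter is pinched or pressed hard (fingers on it with more than 15 N) (contact force between the fingers and filter above 15 N).
It fails at once if the filter falls off the drawer (z of filter in the frame of cell_center below -0.012 m).
It fails at once if another thing on the table is moved more than 25 mm or knocked over (distance of any of lab_timer, forceps, slide_packet, powder_tub, capillary_vial, white_tape, pen_dark from where it was at the start of the episode above 0.025 m or angle between any of powder_tub, capillary_vial's own z axis and vertical above 0.5 rad).
It also fails if it takes over 45 s, if anything falls off the work surface, if the arm or the gripper's body presses on something with over 40 N, if the wrist force passes 120 N, or if a joint passes its speed limit or range.

## Working session

There is one attempt and no reset: what is moved stays moved. The work goes in short steps, Python scripts to look and compute and a tool call to move; the robot and the scene stay as the last step left them, time stands still between calls to the robot, and variables do not carry over. Pictures are saved under pics/ and viewed, at most 10 in all, crops included, and the job is handed in when it is done.

Besides the shell and the picture viewer there is one more tool, called in YAML: its name, and indented under it one key for each argument. play_rows: Moves the arm, as the interface text tells. Shift numbers are shares of 0.15 m and turn numbers shares of 0.08 rad, none past 1 either way. Its arguments: {"type":"object","properties":{"rows":{"type":"array"},"squeeze":{"type":"number"}},"required":["rows"]}

```bash
mkdir -p pics
cat > h.py <<'E'
import numpy as np, cv2
from plant import r
def K(c): return np.array([[c['fx'],0,c['cx']],[0,c['fy'],c['cy']],[0,0,1]])
def ray(c,px,st=None):
    p=cv2.undistortPoints(np.array(px,float).reshape(-1,1,2),K(c),np.array(c['distortion'],float)).reshape(-1,2)
    d=np.c_[p,np.ones(len(p))]
    if 'R' in c:
        R=np.array(c['R']);t=np.array(c['t']); return -R.T@t, d@R
    from scipy.spatial.transform import Rotation as Ro
    T=np.array(c['T_tool_cam']); W=np.eye(4); W[:3,:3]=Ro.from_euler('xyz',st['eef_rot'],degrees=True).as_matrix(); W[:3,3]=st['tcp_pos']
    M=W@T; return M[:3,3], d@M[:3,:3].T
def plane(c,px,z,st=None):
    o,d=ray(c,px,st); return o+d*((z-o[2])/d[:,2])[:,None]
E
python3 - <<'E'
from h import *
s=r.get_state(); print(s)
for n in ['scene','top','wrist']:
    c=r.capture(n); cv2.imwrite(f'pics/{n}0.png',c['image'])
    import pickle; pickle.dump((s,c),open(f'{n}0.pkl','wb'))
    print(n,c['fx'],c.get('t'),c.get('T_tool_cam'))
E
```

```text
{'time_s': 0.0, 'joints': array([-4.81791195e+01,  2.05927400e+01,  6.32410003e-01, -1.84730626e-02,
       -7.01365582e+01, -1.65082248e+01]), 'qd': array([-0.08360798, -0.047932  ,  0.04294143, -0.07989931,  0.01346683,
       -0.05385714]), 'joint_torque': array([ 6.81620240e-04, -5.82713270e+01,  2.93075609e+01,  6.99726373e+00,
        7.39057374e-03, -2.01829639e-04]), 'tcp_pos': array([ 0.28834496, -0.60971926,  0.20500282]), 'eef_rot': array([ 1.79902171e+02, -1.08836973e-02, -1.54693627e+02]), 'contact_force': array([ 0.35789827, -0.23367647,  0.14739787]), 'moment': array([0.02452875, 0.02580849, 0.02277156]), 'gripper_force': 0.0, 'gripper_width': 0.08815513060496702}
scene 579.5443706098396 [0.34490782 0.31690957 0.92010386] None
top 464.8446723649534 [-0.21091134  0.50526751  0.97055557] None
wrist 338.415970364665 None [[ 5.71788114e-04 -9.57327919e-01 -2.89003337e-01  7.80723502e-02]
 [ 9.99999528e-01  7.74562701e-04 -5.87268839e-04 -4.24653001e-04]
 [ 7.86060061e-04 -2.89002864e-01  9.57327910e-01 -1.79429390e-01]
 [ 0.00000000e+00  0.00000000e+00  0.00000000e+00  1.00000000e+00]]
```

View pics/scene0.png

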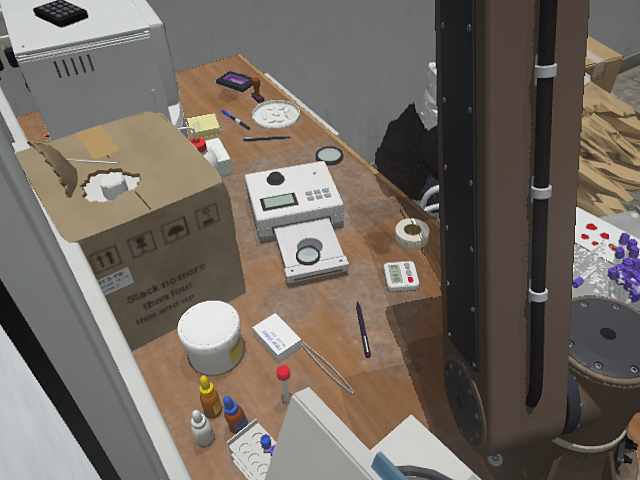

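View pics/top0.png

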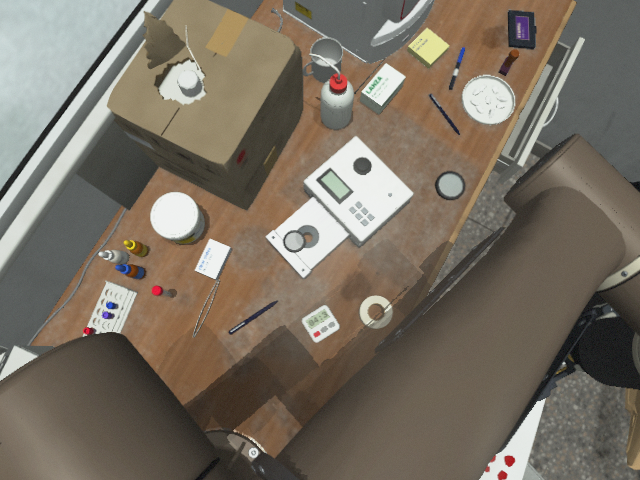

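Scene picture: the drawer points toward the camera, with its pull bar at about (315,268). The filter is at about (307,256), partly over the dark cell at about (310,243). 
Top picture: the filter is at (293,241), the cell at (308,235), and the pull bar corners are at about (268,238) and (303,275).
What could be taken for the filter: the disc on the deck at top (293,241) / scene (307,256), the larger disc on the table at top (450,185) / scene (329,155), and the cell hole itself at top (308,235). I choose the smaller disc, on the deck. I'll check that in a close crop.

Run:
```python
from h import *
import pickle
s,t=pickle.load(open('top0.pkl','rb')); _,c=pickle.load(open('scene0.pkl','rb'))
a=cv2.resize(t['image'][190:285,255:355],None,fx=4,fy=4,interpolation=cv2.INTER_CUBIC)
b=cv2.resize(c['image'][205:290,265:355],None,fx=4,fy=4,interpolation=cv2.INTER_CUBIC)
o=np.zeros((380,760,3),np.uint8); o[:a.shape[0],:400]=a; o[:b.shape[0],400:]=b
cv2.imwrite('pics/crop1.png',o)
# rough
P=plane(t,[[268,238],[303,275],[293,241],[308,235]],.036); print(P.round(4))
print(np.linalg.norm(P[0]-P[1]))
P=plane(c,[[307,256],[310,243]],.040); print(P.round(4))
print(plane(t,[[450,185]],.01).round(3))
```

```text
[[ 0.5319 -0.1013  0.036 ]
 [ 0.4481 -0.1798  0.036 ]
 [ 0.5248 -0.1573  0.036 ]
 [ 0.5384 -0.1908  0.036 ]]
0.11477378809954801
[[ 0.5256 -0.1557  0.04  ]
 [ 0.5383 -0.1915  0.04  ]]
[[ 0.665 -0.526  0.01 ]]
```

View pics/crop1.png

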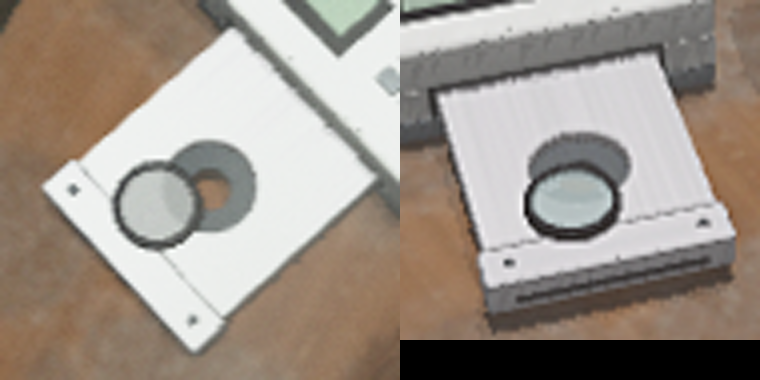

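The crop confirms the choice: the filter is a glass disc in a dark ring on the deck, overlapping the grey cell. In the top view the filter's centre is at about (294,241) and the cell's at about (307,236). In world coordinates the filter is at about (0.525,-0.157) and the cell at about (0.538,-0.191). Both cameras agree to within 2 mm.

I'll set the fingers about 30 mm apart as a cradle and hover behind the filter.

play_rows:
  rows:
    - {"slide": [-0.273, 0.235, 0], "delta_rot": [0, 0, 0], "fingers": -0.32}
    - {"slide": [-0.273, 0.235, 0], "delta_rot": [0, 0, 0], "fingers": -0.32}
    - {"slide": [-0.273, 0.235, 0], "delta_rot": [0, 0, 0], "fingers": -0.32}
    - {"slide": [-0.273, 0.235, 0], "delta_rot": [0, 0, 0], "fingers": -0.32}
    - {"slide": [-0.273, 0.235, 0], "delta_rot": [0, 0, 0], "fingers": -0.32}
    - {"slide": [-0.273, 0.235, 0], "delta_rot": [0, 0, 0], "fingers": -0.32}
    - {"slide": [-0.273, 0.235, 0], "delta_rot": [0, 0, 0], "fingers": -0.32}
    - {"slide": [-0.273, 0.235, 0], "delta_rot": [0, 0, 0], "fingers": -0.32}
  squeeze: 5

```text
time_s: 1.15
tcp_pos: [0.4645, -0.2135, 0.206]
eef_rot: [-180.0, 0.0, -154.7]
contact_force: [1.4, -0.2, 0.5]
gripper_width: 0.0298
gripper_force: 0.0
```

play_rows:
  rows:
    - {"slide": [-0.273, 0.235, 0], "delta_rot": [0, 0, 0], "fingers": -0.32}
    - {"slide": [-0.273, 0.235, 0], "delta_rot": [0, 0, 0], "fingers": -0.32}
    - {"slide": [0, 0, 0], "delta_rot": [0, 0, -1], "fingers": -0.32}
    - {"slide": [0, 0, 0], "delta_rot": [0, 0, -1], "fingers": -0.32}
    - {"slide": [0, 0, 0], "delta_rot": [0, 0, -1], "fingers": -0.32}
    - {"slide": [0, 0, 0], "delta_rot": [0, 0, -1], "fingers": -0.32}
    - {"slide": [0, 0, 0], "delta_rot": [0, 0, -1], "fingers": -0.32}
    - {"slide": [0, 0, 0], "delta_rot": [0, 0, -1], "fingers": -0.32}

```text
time_s: 2.15
tcp_pos: [0.5078, -0.1164, 0.2057]
eef_rot: [180.0, -0.0, -127.0]
contact_force: [0.0, -0.2, 0.0]
gripper_width: 0.0297
gripper_force: 0.0
```

play_rows:
  rows:
    - {"slide": [0, 0, 0], "delta_rot": [0, 0, -1], "fingers": -0.32}
    - {"slide": [0, 0, 0], "delta_rot": [0, 0, -1], "fingers": -0.32}
    - {"slide": [0, 0, 0], "delta_rot": [0, 0, -1], "fingers": -0.32}
    - {"slide": [0, 0, 0], "delta_rot": [0, 0, -1], "fingers": -0.32}
    - {"slide": [0, 0, 0], "delta_rot": [0, 0, -1], "fingers": -0.32}
    - {"slide": [0, 0, 0], "delta_rot": [0, 0, -1], "fingers": -0.32}
    - {"slide": [0, 0, 0], "delta_rot": [0, 0, -1], "fingers": -0.32}
    - {"slide": [0, 0, 0], "delta_rot": [0, 0, -1], "fingers": -0.32}

```text
time_s: 3.15
tcp_pos: [0.5078, -0.1164, 0.2058]
eef_rot: [180.0, 0.0, -90.4]
contact_force: [-1.2, 0.3, -0.8]
gripper_width: 0.03
gripper_force: 0.0
```

play_rows:
  rows:
    - {"slide": [0, 0, 0], "delta_rot": [0, 0, -1], "fingers": -0.32}
    - {"slide": [0, 0, 0], "delta_rot": [0, 0, -1], "fingers": -0.32}
    - {"slide": [0, 0, 0], "delta_rot": [0, 0, -1], "fingers": -0.32}
    - {"slide": [0, 0, 0], "delta_rot": [0, 0, -1], "fingers": -0.32}
    - {"slide": [0, 0, 0], "delta_rot": [0, 0, -1], "fingers": -0.32}
    - {"slide": [0, 0, 0], "delta_rot": [0, 0, 0], "fingers": -0.32}

```text
time_s: 3.9
tcp_pos: [0.5079, -0.1164, 0.2058]
eef_rot: [180.0, 0.0, -67.6]
contact_force: [0.8, -0.2, -0.3]
gripper_width: 0.0302
gripper_force: 0.0
```

Run:
```python
from h import *
import pickle
s=r.get_state(); c=r.capture('wrist'); t=r.capture('top')
pickle.dump((s,c),open('wrist1.pkl','wb'))
print(s['time_s'],s['tcp_pos'],s['eef_rot'],s['gripper_width'],s['contact_force'],s['joints'])
cv2.imwrite('pics/w1.png',c['image'])
```

```text
3.9 [ 0.50785518 -0.11643287  0.20577676] [ 1.79982207e+02  1.17167913e-02 -6.76337539e+01] 0.03021882473103983 [ 0.82579341 -0.24869775 -0.26172894] [ 8.68087605e+00  6.00545355e+00 -1.85495445e+01 -7.88668346e-03
 -6.54650617e+01  1.36886481e+01]
```

View pics/w1.png

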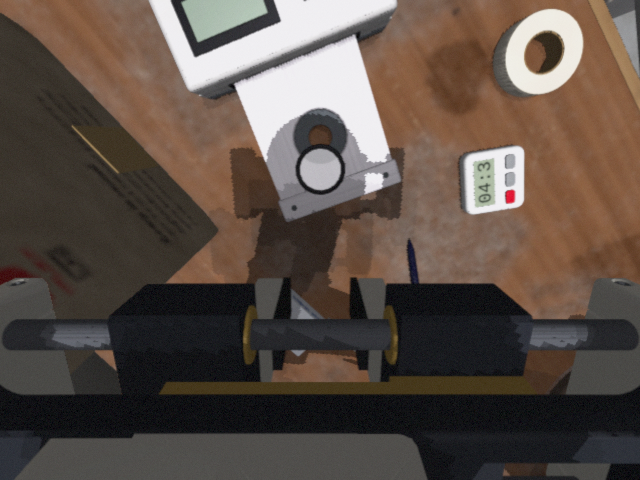

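Wrist picture: the filter is at about (320,169), just in front of the cell at about (320,137), and the pull bar corners are at about (288,220) and (400,180). The fingers lie below, at columns 272 and 368. The push line is nearly column 320. I'll refine the filter and cell by fitting.

```bash
cat > m.py <<'E'
from h import *
from scipy.spatial.transform import Rotation as Ro
def tool(P,s): return (P-s['tcp_pos'])@Ro.from_euler('xyz',s['eef_rot'],degrees=True).as_matrix()
def ring(c,s,box,thr,z):
    x0,x1,y0,y1=box; g=cv2.cvtColor(c['image'],cv2.COLOR_BGR2GRAY)[y0:y1,x0:x1]
    n,l,st,ce=cv2.connectedComponentsWithStats((g<thr).astype(np.uint8))
    i=1+np.argmax(st[1:,4]); print('blob',st[i])
    h=cv2.convexHull(np.argwhere(l==i)[:,::-1].astype(np.float32)).reshape(-1,2)+[x0,y0]
    P=plane(c,h,z,s); (cx,cy),R=cv2.minEnclosingCircle(P[:,:2].astype(np.float32))
    return np.array([cx,cy,z]),R
E
python3 - <<'E'
from m import *
import pickle
s,c=pickle.load(open('wrist1.pkl','rb'))
for thr in (40,60):
    P,R=ring(c,s,(285,355,140,200),thr,.042); print(P.round(4),R,tool(P,s).round(4))
g=cv2.cvtColor(c['image'],cv2.COLOR_BGR2GRAY)
print(g[135,280:360:2]); print(g[100:200:2,320])
cv2.imwrite('pics/w1c.png',cv2.resize(c['image'][80:230,220:420],None,fx=4,fy=4,interpolation=cv2.INTER_CUBIC))
E
```

```text
blob [ 11   4  48  50 415]
[ 0.5255 -0.1596  0.042 ] 0.02475038729608059 [0.0467 0.     0.1638]
blob [ 10   0  51  55 764]
[ 0.5282 -0.1656  0.042 ] 0.031825631856918335 [ 0.0533 -0.0002  0.1638]
[153 154 150 155 152 151 128  72  61  59  62  56  57  58  56  54  65  61
  66  62  61  64  65  64  49  46  52  60  61  54  61  63  60  78 138 151
 207 236 240 240]
[239 240 240 236 163  91 104  87  58  51  59  62  43  39  52  55  65  60
  66  65  65  65  24  26  81 168 169 167 165 168 169 167 185 189 189 190
 187 187 188 186 189 191 191 184 187  83  13  54 121 117]
```

View pics/w1c.png

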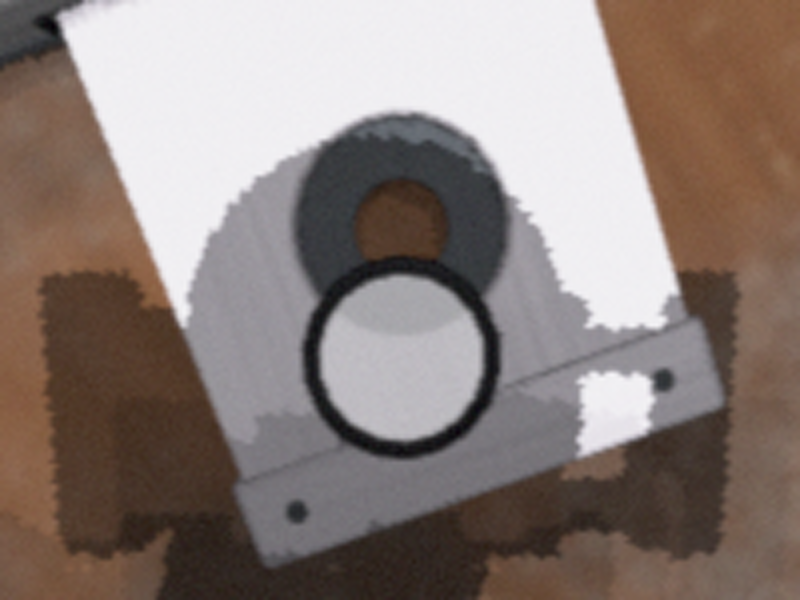

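The crop shows the filter ring centred at about (401,357), which is image (320,169). The cell rim touches crop points (293,215), (508,215) and (401,110). The pull bar's front corners are at crop (272,568) and (725,405).

Run:
```python
from m import *
import pickle
from scipy.optimize import least_squares
s,c=pickle.load(open('wrist1.pkl','rb'))
f=lambda q:(np.array(q,float)+.5)/4-.5+[220,80]
rim=plane(c,f([[293,215],[508,215],[401,110],[306,165],[494,163],[313,288],[490,300]]),.036,s)
q=least_squares(lambda v:np.hypot(*(rim[:,:2]-v[:2]).T)-v[2],[.538,-.19,.026]); print('cell fit',q.x.round(4),q.fun.round(4))
A=plane(c,f([[272,568],[725,405],[237,484],[697,318]]),.036,s)
print('bar',A.round(4),np.linalg.norm(A[0]-A[1]),np.linalg.norm(A[2]-A[3]))
e=A[1]-A[0]; e/=np.linalg.norm(e); x=np.array([-e[1],e[0],0]); 
print('x axis yaw',np.degrees(np.arctan2(x[1],x[0])))
mid=(A[0]+A[1])/2; cell=mid+.07*x; print('front mid',mid,'cell pred',cell)
C=np.r_[q.x[:2],.036]; F=np.array([.5255,-.1596,.042]); d=C-F
print('push',d,np.hypot(d[0],d[1]),np.degrees(np.arctan2(d[1],d[0])),'tool cell',tool(C,s),'tool F',tool(F,s))
```

```text
cell fit [ 0.5374 -0.1882  0.0271] [-0.0001 -0.0008  0.0001  0.0005 -0.0001 -0.0006  0.0009]
bar [[ 0.5363 -0.095   0.036 ]
 [ 0.4442 -0.1795  0.036 ]
 [ 0.5528 -0.1127  0.036 ]
 [ 0.4604 -0.1964  0.036 ]] 0.12501750585870386 0.12469635539955917
x axis yaw -47.465158391119616
front mid [ 0.4902664  -0.13728866  0.036     ] cell pred [ 0.53758909 -0.18886931  0.036     ]
push [ 0.01189094 -0.02863226 -0.006     ] 0.031003240398365037 -67.44695252314742 tool cell [ 7.76717802e-02 -4.49999710e-05  1.69760873e-01] tool F [4.66674783e-02 5.79409408e-05 1.63767245e-01]
```

The filter, cell and tool are in line: both have tool y of about 0, the filter is 46.7 mm ahead of the TCP and the cell 77.7 mm. The cell position also agrees with the bar geometry. Descending behind the filter.

play_rows:
  rows:
    - {"slide": [0, 0, 0.35], "delta_rot": [0, 0, 0], "fingers": -0.32}
    - {"slide": [0, 0, 0.35], "delta_rot": [0, 0, 0], "fingers": -0.32}
    - {"slide": [0, 0, 0.3], "delta_rot": [0, 0, 0], "fingers": -0.32}
    - {"slide": [0, 0, 0.08], "delta_rot": [0, 0, 0], "fingers": -0.32}
    - {"slide": [0, 0, 0.03], "delta_rot": [0, 0, 0], "fingers": -0.32}
    - {"slide": [0, 0, 0], "delta_rot": [0, 0, 0], "fingers": -0.32}
    - {"slide": [0, 0, 0], "delta_rot": [0, 0, 0], "fingers": -0.32}

```text
time_s: 4.88
tcp_pos: [0.5091, -0.1163, 0.0409]
eef_rot: [-179.9, -0.0, -67.6]
contact_force: [0.5, 0.1, -0.3]
gripper_width: 0.0296
gripper_force: 0.0
```

Run:
```python
from m import *
import pickle
s=r.get_state(); c=r.capture('wrist'); 
pickle.dump((s,c),open('wrist2.pkl','wb'))
print(s['tcp_pos'],s['eef_rot'],s['contact_force'],s['gripper_width'])
cv2.imwrite('pics/w2.png',c['image'])
```

```text
[ 0.50913434 -0.11631837  0.04092317] [-1.79857632e+02 -4.38707326e-02 -6.75949006e+01] [ 0.48258192  0.13364514 -0.30503051] 0.029641148581504465
```

View pics/w2.png

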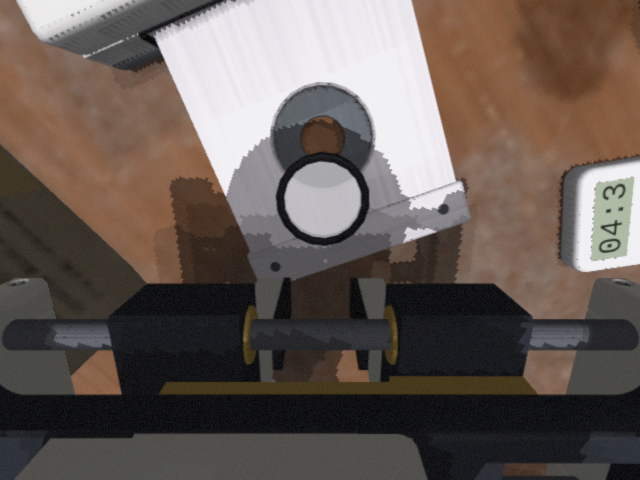

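The wrist view from low down shows the filter at about (323,200), the cell at about (323,130) and the fingertip ends at row 278, columns 290 and 350. The target sits about 1.5 mm to tool +y. I'll correct for that, lower slightly and start the push in small steps.

play_rows:
  rows:
    - {"slide": [0, 0.01, 0.01], "delta_rot": [0, 0, 0], "fingers": -0.32}
    - {"slide": [0.05, 0, 0], "delta_rot": [0, 0, 0], "fingers": -0.32}
    - {"slide": [0.05, 0, 0], "delta_rot": [0, 0, 0], "fingers": -0.32}
    - {"slide": [0.03, 0, 0], "delta_rot": [0, 0, 0], "fingers": -0.32}
    - {"slide": [0, 0, 0], "delta_rot": [0, 0, 0], "fingers": -0.32}
    - {"slide": [0, 0, 0], "delta_rot": [0, 0, 0], "fingers": -0.32}

```text
time_s: 5.68
tcp_pos: [0.5139, -0.1351, 0.0378]
eef_rot: [180.0, 0.0, -67.6]
contact_force: [0.1, 0.1, -0.0]
gripper_width: 0.03
gripper_force: 0.0
```

```bash
cat > look.py <<'E'
from m import *
import sys,pickle
s=r.get_state(); c=r.capture('wrist'); pickle.dump((s,c),open('w.pkl','wb'))
print(s['time_s'],s['tcp_pos'],s['eef_rot'],s['contact_force'],c['cy'],c['cx'])
C=np.array([.5374,-.1885,.036]); print('cell in tool',tool(C,s).round(4))
try:
    P,R=ring(c,s,(260,390,150,278),40,.042); print('filter',P.round(4),R,tool(P,s).round(4))
except Exception as e: print(e)
cv2.imwrite(f'pics/{sys.argv[1]}.png',c['image'])
E
python3 look.py w3
```

```text
5.675 [ 0.51394302 -0.13513208  0.03784115] [ 1.79985857e+02  6.75083772e-03 -6.76157583e+01] [ 0.05621118  0.13276264 -0.01281038] 237.43402213260228 319.9508647709216
cell in tool [ 0.0583 -0.0014  0.0018]
blob [  12   35   91   93 1926]
filter [ 0.5263 -0.1609  0.042 ] 0.02708558738231659 [ 0.0285 -0.0016 -0.0042]
```

The settled pose shows the sideways correction wasn't needed (both targets at tool y of about -1.5 mm), so I'll undo it, raise 1.5 mm and keep pushing.

play_rows:
  rows:
    - {"slide": [-0.01, -0.01, -0.01], "delta_rot": [0, 0, 0], "fingers": -0.32}
    - {"slide": [0.03, 0, 0], "delta_rot": [0, 0, 0], "fingers": -0.32}
    - {"slide": [0.03, 0, 0], "delta_rot": [0, 0, 0], "fingers": -0.32}
    - {"slide": [0.02, 0, 0], "delta_rot": [0, 0, 0], "fingers": -0.32}
    - {"slide": [0, 0, 0], "delta_rot": [0, 0, 0], "fingers": -0.32}
    - {"slide": [0, 0, 0], "delta_rot": [0, 0, 0], "fingers": -0.32}

```text
time_s: 6.48
tcp_pos: [0.5194, -0.1443, 0.0394]
eef_rot: [180.0, 0.0, -67.6]
contact_force: [0.3, 0.8, -0.6]
gripper_width: 0.0296
gripper_force: 0.0
```

```bash
python3 look.py w4
```

```text
6.475 [ 0.5193703  -0.14425374  0.03940222] [ 1.79992286e+02  5.47324940e-03 -6.76138352e+01] [ 0.30180812  0.7805602  -0.6119358 ] 237.43402213260228 319.9508647709216
cell in tool [0.0478 0.0002 0.0034]
blob [  16   49   89   79 1481]
filter [ 0.5274 -0.1632  0.042 ] 0.027568945661187172 [ 0.0205 -0.0002 -0.0026]
```

View pics/w4.png

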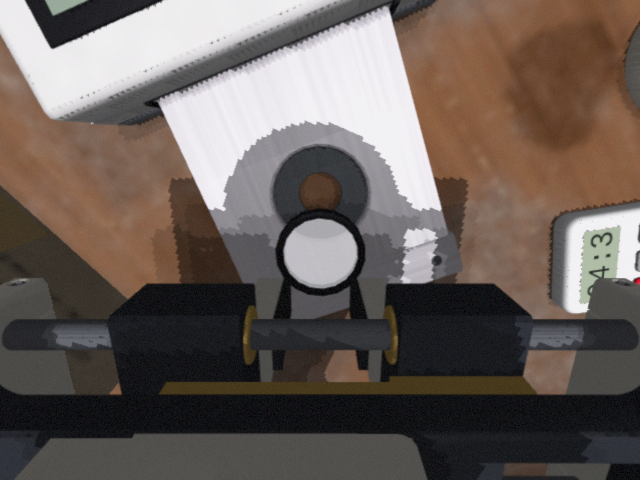

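The wrist view shows the filter at about (320,252) and the cell at about (320,190), with the finger edges at the ring's trailing rim (rows 280-290). Contact is just being made, so I push on about 10 mm.

play_rows:
  rows:
    - {"slide": [0.015, 0, 0], "delta_rot": [0, 0, 0], "fingers": -0.32}
    - {"slide": [0.02, 0, 0], "delta_rot": [0, 0, 0], "fingers": -0.32}
    - {"slide": [0.02, 0, 0], "delta_rot": [0, 0, 0], "fingers": -0.32}
    - {"slide": [0.02, 0, 0], "delta_rot": [0, 0, 0], "fingers": -0.32}
    - {"slide": [0, 0, 0], "delta_rot": [0, 0, 0], "fingers": -0.32}
    - {"slide": [0, 0, 0], "delta_rot": [0, 0, 0], "fingers": -0.32}

```text
time_s: 7.28
tcp_pos: [0.5237, -0.1546, 0.0394]
eef_rot: [180.0, 0.0, -67.6]
contact_force: [0.5, -0.0, 0.7]
gripper_width: 0.0298
gripper_force: 0.0
```

```bash
python3 look.py w5
python3 - <<'E'
from m import *
import pickle
s,c=pickle.load(open('w.pkl','rb')); g=cv2.cvtColor(c['image'],cv2.COLOR_BGR2GRAY)
print(list(g[130:310:3,320]))
E
```

```text
7.275 [ 0.52369556 -0.15461424  0.03942498] [ 1.79996000e+02  3.11966801e-03 -6.76058255e+01] [ 0.52162147 -0.03579892  0.69032147] 237.43402213260228 319.9508647709216
cell in tool [0.0366 0.0002 0.0034]
blob [  17   63   87   65 1336]
filter [ 0.5292 -0.1679  0.042 ] 0.027199281379580498 [ 0.0144 -0.0001 -0.0026]
[np.uint8(142), np.uint8(140), np.uint8(141), np.uint8(141), np.uint8(144), np.uint8(148), np.uint8(151), np.uint8(149), np.uint8(147), np.uint8(148), np.uint8(148), np.uint8(156), np.uint8(116), np.uint8(50), np.uint8(57), np.uint8(54), np.uint8(56), np.uint8(50), np.uint8(55), np.uint8(54), np.uint8(58), np.uint8(58), np.uint8(69), np.uint8(66), np.uint8(55), np.uint8(53), np.uint8(53), np.uint8(56), np.uint8(54), np.uint8(56), np.uint8(56), np.uint8(43), np.uint8(44), np.uint8(20), np.uint8(23), np.uint8(23), np.uint8(67), np.uint8(170), np.uint8(168), np.uint8(171), np.uint8(170), np.uint8(171), np.uint8(176), np.uint8(188), np.uint8(190), np.uint8(191), np.uint8(191), np.uint8(192), np.uint8(191), np.uint8(191), np.uint8(190), np.uint8(190), np.uint8(191), np.uint8(190), np.uint8(188), np.uint8(190), np.uint8(188), np.uint8(179), np.uint8(159), np.uint8(15)]
```

Run:
```python
from m import *
import pickle
s,c=pickle.load(open('w.pkl','rb'))
t=r.capture('scene')['image']
a=cv2.resize(c['image'][150:400,220:420],None,fx=2,fy=2,interpolation=cv2.INTER_CUBIC)
b=cv2.resize(t[180:305,245:365],(400,416),interpolation=cv2.INTER_CUBIC)
o=np.zeros((500,800,3),np.uint8); o[:500,:400]=a; o[:416,400:]=b
cv2.imwrite('pics/c5.png',o)
```

```text
(no output)
```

View pics/c5.png

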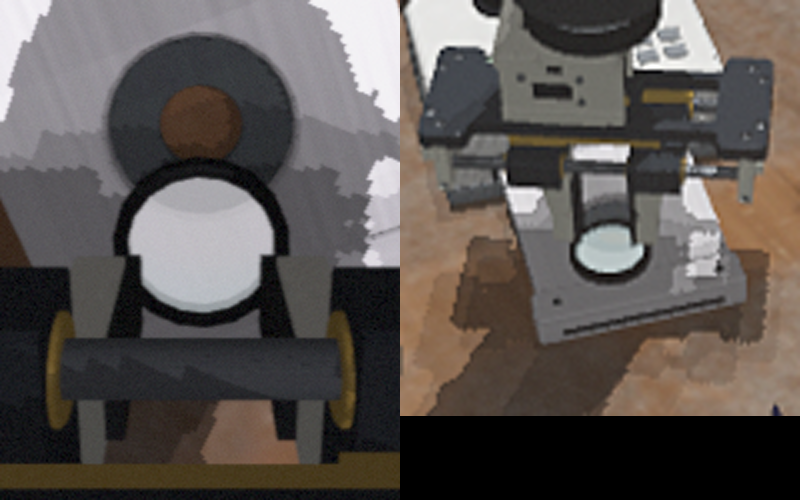

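The wrist crop shows the fingers (tip edges at image row 278) overlying the ring sides at columns 290 and 350, while the filter stays put at about (320,270). So the tips seem to pass above the filter. I'll check the tip height from the scene view before going on.

Run:
```python
from m import *
import pickle
s,c=pickle.load(open('w.pkl','rb')); t=r.capture('scene')
cols=[[260,278],[290,278],[350,278],[383,278]]
o,d=ray(c,cols,s); ot=tool(o,s); dt=tool(o+d,s)-ot
for z in (0,-.01,-.02,-.03): print('wrist z',z,(ot+dt*((z-ot[2])/dt[:,2])[:,None]).round(4).tolist())
o,d=ray(t,[[322.2,253],[313,252],[291,245.4]]); ot=tool(o,s); dt=tool(o+d,s)-ot
for x in (-.01,0,.01): print('scene x',x,(ot+dt*((x-ot[0])/dt[:,0])[:,None]).round(4).tolist())
```

```text
wrist z 0 [[0.0004, -0.0347, 0.0], [0.0004, -0.0175, 0.0], [0.0004, 0.017, 0.0], [0.0004, 0.036, 0.0]]
wrist z -0.01 [[0.0047, -0.0328, -0.01], [0.0048, -0.0165, -0.01], [0.0048, 0.016, -0.01], [0.0048, 0.0339, -0.01]]
wrist z -0.02 [[0.0091, -0.0309, -0.02], [0.0091, -0.0156, -0.02], [0.0091, 0.0151, -0.02], [0.0091, 0.0319, -0.02]]
wrist z -0.03 [[0.0135, -0.0289, -0.03], [0.0135, -0.0146, -0.03], [0.0135, 0.0141, -0.03], [0.0135, 0.0299, -0.03]]
scene x -0.01 [[-0.01, 0.0313, -0.0229], [-0.01, 0.0131, -0.0245], [-0.01, -0.0296, -0.0401]]
scene x 0 [[0.0, 0.03, -0.0128], [0.0, 0.0116, -0.0145], [0.0, -0.0316, -0.0302]]
scene x 0.01 [[0.01, 0.0288, -0.0028], [0.01, 0.0101, -0.0045], [0.01, -0.0336, -0.0204]]
```

Both views put the actual fingertips about 20 mm behind the reported TCP (tool z about -0.02), so they passed over the filter without touching it. I'll back off about 39 mm and go down about 15 mm, then feel for the deck gently.

play_rows:
  rows:
    - {"slide": [-0.13, 0, 0], "delta_rot": [0, 0, 0], "fingers": -0.32}
    - {"slide": [-0.13, 0, 0], "delta_rot": [0, 0, 0], "fingers": -0.32}
    - {"slide": [0, 0, 0], "delta_rot": [0, 0, 0], "fingers": -0.32}
    - {"slide": [0, 0, 0.05], "delta_rot": [0, 0, 0], "fingers": -0.32}
    - {"slide": [0, 0, 0.05], "delta_rot": [0, 0, 0], "fingers": -0.32}
    - {"slide": [0, 0, 0], "delta_rot": [0, 0, 0], "fingers": -0.32}
    - {"slide": [0, 0, 0], "delta_rot": [0, 0, 0], "fingers": -0.32}

```text
time_s: 8.3
tcp_pos: [0.5088, -0.1188, 0.0242]
eef_rot: [180.0, 0.0, -67.6]
contact_force: [-0.2, -0.4, 0.4]
gripper_width: 0.0299
gripper_force: 0.0
```

play_rows:
  rows:
    - {"slide": [0, 0, 0.015], "delta_rot": [0, 0, 0], "fingers": -0.32}
    - {"slide": [0, 0, 0], "delta_rot": [0, 0, 0], "fingers": -0.32}

```text
time_s: 8.55
tcp_pos: [0.5088, -0.1186, 0.0221]
eef_rot: [180.0, 0.0, -67.6]
contact_force: [0.5, 0.4, -0.1]
gripper_width: 0.0299
gripper_force: 0.0
```

play_rows:
  rows:
    - {"slide": [0, 0, 0.015], "delta_rot": [0, 0, 0], "fingers": -0.32}
    - {"slide": [0, 0, 0], "delta_rot": [0, 0, 0], "fingers": -0.32}

```text
time_s: 8.8
tcp_pos: [0.5088, -0.1185, 0.0198]
eef_rot: [180.0, 0.0, -67.6]
contact_force: [0.0, 0.6, 0.2]
gripper_width: 0.0302
gripper_force: 0.0
```

No contact at TCP z 0.0198 above the bar, so the offset is confirmed. Feeling further down.

play_rows:
  rows:
    - {"slide": [0, 0, 0.01], "delta_rot": [0, 0, 0], "fingers": -0.32}
    - {"slide": [0, 0, 0], "delta_rot": [0, 0, 0], "fingers": -0.32}

```text
time_s: 9.05
tcp_pos: [0.5088, -0.1185, 0.0184]
eef_rot: [180.0, 0.0, -67.6]
contact_force: [-0.4, 0.1, 0.3]
gripper_width: 0.03
gripper_force: 0.0
```

play_rows:
  rows:
    - {"slide": [0, 0, 0.01], "delta_rot": [0, 0, 0], "fingers": -0.32}
    - {"slide": [0, 0, 0], "delta_rot": [0, 0, 0], "fingers": -0.32}

```text
time_s: 9.3
tcp_pos: [0.5088, -0.1185, 0.0168]
eef_rot: [180.0, 0.0, -67.6]
contact_force: [0.0, 0.2, -0.0]
gripper_width: 0.03
gripper_force: 0.0
```

```bash
python3 look.py w6
python3 - <<'E'
from m import *
c=r.capture('scene'); w=cv2.imread('pics/w6.png')
a=cv2.resize(w[120:370,220:420],None,fx=2,fy=2,interpolation=cv2.INTER_CUBIC)
b=cv2.resize(c['image'][200:325,265:365],(400,500),interpolation=cv2.INTER_CUBIC)
cv2.imwrite('pics/c6.png',np.hstack([a,b]))
E
```

```text
9.3 [ 0.50880941 -0.11852255  0.01684188] [ 1.79988256e+02  3.67846548e-03 -6.75959286e+01] [ 0.02766699  0.1950554  -0.04424852] 237.43402213260228 319.9508647709216
cell in tool [ 0.0756  0.0002 -0.0192]
blob [   8    8  105  107 2563]
filter [ 0.5254 -0.1596  0.042 ] 0.02580592967569828 [ 0.0443  0.0003 -0.0252]
```

View pics/c6.png

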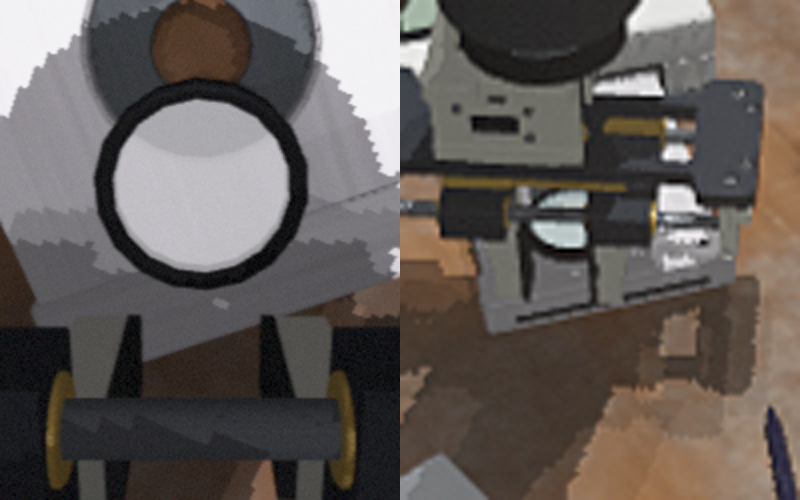

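Wrist crop: the filter ring is undisturbed, with the fingers just short of the pull bar's edge. Scene crop: the left fingertip's lower edge is at about (515,322) and the right one at about (608,302), i.e. image (293.7,280.5) and (317,275.5). I'll compute the tip height from these.

Run:
```python
from m import *
s=r.get_state(); t=r.capture('scene')
o,d=ray(t,[[296,280.5],[315,275.5]]); ot=tool(o,s); dt=tool(o+d,s)-ot
for x in (-.0095,0.0095): print('scene x',x,(ot+dt*((x-ot[0])/dt[:,0])[:,None]).round(4).tolist())
```

```text
scene x -0.0095 [[-0.0095, -0.0184, -0.0037], [-0.0095, 0.0201, -0.0209]]
scene x 0.0095 [[0.0095, -0.0221, 0.0174], [0.0095, 0.0173, -0.0002]]
```

The right tip gives -0.021 again; the left reading is unclear against the dark groove. I'll raise, move a little forward over the bar, and feel for the deck by touch.

play_rows:
  rows:
    - {"slide": [0, 0, -0.06], "delta_rot": [0, 0, 0], "fingers": -0.32}
    - {"slide": [0.03, 0, 0], "delta_rot": [0, 0, 0], "fingers": -0.32}
    - {"slide": [0.03, 0, 0], "delta_rot": [0, 0, 0], "fingers": -0.32}
    - {"slide": [0, 0, 0.03], "delta_rot": [0, 0, 0], "fingers": -0.32}
    - {"slide": [0, 0, 0.01], "delta_rot": [0, 0, 0], "fingers": -0.32}
    - {"slide": [0, 0, 0], "delta_rot": [0, 0, 0], "fingers": -0.32}

```text
time_s: 10.2
tcp_pos: [0.512, -0.1268, 0.0196]
eef_rot: [180.0, 0.0, -67.6]
contact_force: [0.7, -1.2, 0.7]
gripper_width: 0.0298
gripper_force: 0.0
```

play_rows:
  rows:
    - {"slide": [0, 0, 0.01], "delta_rot": [0, 0, 0], "fingers": -0.32}
    - {"slide": [0, 0, 0], "delta_rot": [0, 0, 0], "fingers": -0.32}

```text
time_s: 10.45
tcp_pos: [0.5123, -0.1268, 0.0184]
eef_rot: [180.0, 0.0, -67.6]
contact_force: [0.2, 0.6, -0.2]
gripper_width: 0.0298
gripper_force: 0.0
```

play_rows:
  rows:
    - {"slide": [0, 0, 0.01], "delta_rot": [0, 0, 0], "fingers": -0.32}
    - {"slide": [0, 0, 0], "delta_rot": [0, 0, 0], "fingers": -0.32}

```text
time_s: 10.7
tcp_pos: [0.5123, -0.1268, 0.0169]
eef_rot: [180.0, 0.0, -67.6]
contact_force: [0.0, 0.8, 0.2]
gripper_width: 0.0298
gripper_force: 0.0
```

play_rows:
  rows:
    - {"slide": [0, 0, 0.008], "delta_rot": [0, 0, 0], "fingers": -0.32}
    - {"slide": [0, 0, 0], "delta_rot": [0, 0, 0], "fingers": -0.32}

```text
time_s: 10.95
tcp_pos: [0.5124, -0.1268, 0.0158]
eef_rot: [-180.0, -0.0, -67.6]
contact_force: [-0.1, 0.8, 0.3]
gripper_width: 0.0298
gripper_force: 0.0
```

play_rows:
  rows:
    - {"slide": [0, 0, 0.008], "delta_rot": [0, 0, 0], "fingers": -0.32}
    - {"slide": [0, 0, 0], "delta_rot": [0, 0, 0], "fingers": -0.32}

```text
time_s: 11.2
tcp_pos: [0.5127, -0.1271, 0.0156]
eef_rot: [-180.0, -0.0, -67.6]
contact_force: [-2.6, -0.8, 11.3]
gripper_width: 0.03
gripper_force: 5.6
```

Touch at TCP z = 0.0156, so the tips sit 20.5 mm behind the TCP. I'll raise to about 0.019 (tips 3.5 mm above the deck) and push 24 mm.

play_rows:
  rows:
    - {"slide": [0, 0, -0.028], "delta_rot": [0, 0, 0], "fingers": -0.32}
    - {"slide": [0, 0, 0], "delta_rot": [0, 0, 0], "fingers": -0.32}
    - {"slide": [0.03, 0, 0], "delta_rot": [0, 0, 0], "fingers": -0.32}
    - {"slide": [0.025, 0, 0], "delta_rot": [0, 0, 0], "fingers": -0.32}
    - {"slide": [0.025, 0, 0], "delta_rot": [0, 0, 0], "fingers": -0.32}
    - {"slide": [0, 0, 0], "delta_rot": [0, 0, 0], "fingers": -0.32}

```text
time_s: 11.95
tcp_pos: [0.5169, -0.1383, 0.0186]
eef_rot: [180.0, 0.0, -67.6]
contact_force: [0.1, 0.0, 0.5]
gripper_width: 0.0298
gripper_force: 0.0
```

```bash
python3 look.py w7
```

```text
11.95 [ 0.51694488 -0.13826131  0.01860306] [ 1.79987620e+02  2.34162037e-03 -6.76236693e+01] [0.08350285 0.03181221 0.54196406] 237.43402213260228 319.9508647709216
cell in tool [ 0.0542  0.0002 -0.0174]
blob [   9   38  103   90 2099]
filter [ 0.5284 -0.1669  0.042 ] 0.026073414832353592 [ 0.0308  0.0003 -0.0234]
```

The filter is now moving (0.0308 ahead of the TCP, so in contact as expected). About 24 mm remain.

play_rows:
  rows:
    - {"slide": [0.025, 0, 0], "delta_rot": [0, 0, 0], "fingers": -0.32}
    - {"slide": [0.025, 0, 0], "delta_rot": [0, 0, 0], "fingers": -0.32}
    - {"slide": [0.025, 0, 0], "delta_rot": [0, 0, 0], "fingers": -0.32}
    - {"slide": [0.025, 0, 0], "delta_rot": [0, 0, 0], "fingers": -0.32}
    - {"slide": [0.025, 0, 0], "delta_rot": [0, 0, 0], "fingers": -0.32}
    - {"slide": [0.015, 0, 0], "delta_rot": [0, 0, 0], "fingers": -0.32}
    - {"slide": [0, 0, 0], "delta_rot": [0, 0, 0], "fingers": -0.32}

```text
time_s: 12.88
tcp_pos: [0.5249, -0.1575, 0.0187]
eef_rot: [180.0, -0.0, -67.6]
contact_force: [0.1, -0.3, 0.2]
gripper_width: 0.03
gripper_force: 0.0
```

```bash
python3 look.py w8
```

```text
12.875 [ 0.52491993 -0.15753607  0.01871909] [ 1.79997739e+02 -9.15703761e-04 -6.76120469e+01] [ 0.09887802 -0.28908827  0.20378787] 237.43402213260228 319.9508647709216
cell in tool [ 0.0334  0.0003 -0.0173]
blob [  10   37  101   91 2015]
filter [ 0.5358 -0.1858  0.042 ] 0.02600705437362194 [ 0.0303  0.0007 -0.0233]
```

play_rows:
  rows:
    - {"slide": [0.012, 0, 0], "delta_rot": [0, 0, 0], "fingers": -0.32}
    - {"slide": [0.01, 0, 0], "delta_rot": [0, 0, 0], "fingers": -0.32}
    - {"slide": [0, 0, 0], "delta_rot": [0, 0, 0], "fingers": -0.32}

```text
time_s: 13.3
tcp_pos: [0.5262, -0.1605, 0.0188]
eef_rot: [-180.0, -0.0, -67.6]
contact_force: [-0.6, 0.5, -0.4]
gripper_width: 0.0297
gripper_force: 0.0
```

```bash
python3 look.py w9
python3 - <<'E'
import cv2
w=cv2.imread('pics/w9.png'); cv2.imwrite('pics/c9.png',cv2.resize(w[150:300,220:420],None,fx=4,fy=4,interpolation=cv2.INTER_CUBIC))
E
```

```text
13.3 [ 0.52622745 -0.16046398  0.01875677] [-1.79999130e+02 -8.38899272e-04 -6.76021511e+01] [-0.56725022  0.54857297 -0.40067166] 237.43402213260228 319.9508647709216
cell in tool [ 0.0302  0.0004 -0.0172]
blob [  11   38  100   90 2140]
filter [ 0.5382 -0.1899  0.042 ] 0.02441876009106636 [ 0.0318  0.0002 -0.0232]
```

View pics/c9.png

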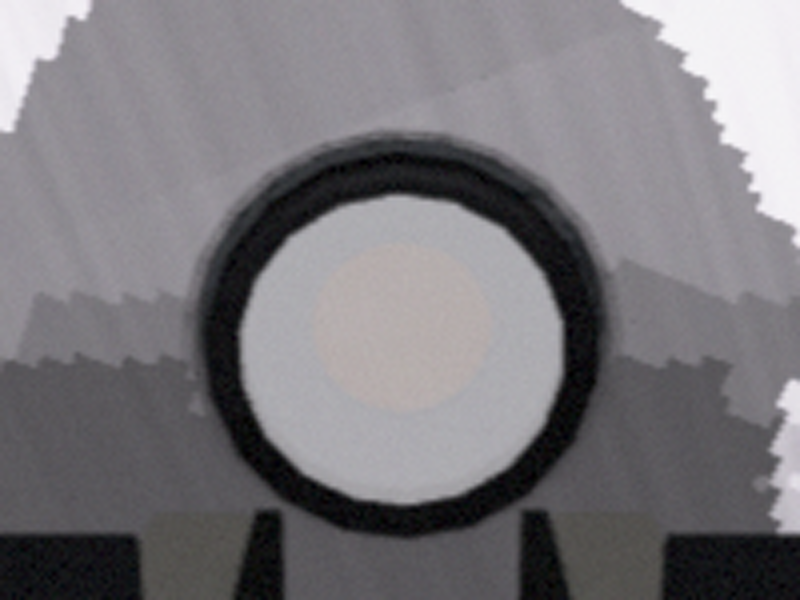

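The leading edge is down in the cell: the far rim gap shows at crop rows 130-155 and the light hole shows through the glass at (402,325). The trailing edge, near (402,535), probably still rides on the rim. My ten views are used, so from here I check numerically by fitting the glass outline on the flush plane.

```bash
cat > glass.py <<'E'
from m import *
import sys,pickle
def glass(c,s,z,seed):
    g=cv2.cvtColor(c['image'],cv2.COLOR_BGR2GRAY); m=(g>100).astype(np.uint8)
    n,l,st,ce=cv2.connectedComponentsWithStats(m,connectivity=4); i=l[seed[1],seed[0]]; 
    cs,_=cv2.findContours((l==i).astype(np.uint8),cv2.RETR_EXTERNAL,cv2.CHAIN_APPROX_NONE)
    h=cv2.convexHull(max(cs,key=cv2.contourArea)).reshape(-1,2); P=tool(plane(c,h,z,s),s)[:,:2]*1000
    C=tool(np.array([.5374,-.1885,.036]),s)*1000
    return st[i], 'ctr-cell',((P.max(0)+P.min(0))/2-C[:2]).round(2),'size',np.ptp(P,axis=0).round(2)
if __name__=='__main__':
    s=r.get_state(); c=r.capture('wrist'); pickle.dump((s,c),open(sys.argv[1]+'.pkl','wb'))
    print(s['time_s'],s['tcp_pos'].round(4),s['contact_force'].round(1)); print(glass(c,s,.036,(320,232)))
E
python3 - <<'E'
from glass import *
s,c=pickle.load(open('w.pkl','rb')); print('now@.036',glass(c,s,.036,(320,232)))
s,c=pickle.load(open('wrist2.pkl','rb')); print('flat@.044',glass(c,s,.044,(323,200)))
s,c=pickle.load(open('wrist1.pkl','rb')); print('flat@.044',glass(c,s,.044,(320,169)))
E
```

```text
now@.036 (array([ 280,  199,   81,   77, 4887], dtype=int32), 'ctr-cell', array([-0.7 , -0.58]), 'size', array([39.75, 40.21]))
flat@.044 (array([ 284,  161,   77,   77, 4568], dtype=int32), 'ctr-cell', array([-31.39,  -0.53]), 'size', array([40.43, 40.13]))
flat@.044 (array([ 300,  149,   41,   41, 1344], dtype=int32), 'ctr-cell', array([-31.36,  -0.21]), 'size', array([39.09, 39.85]))
```

play_rows:
  rows:
    - {"slide": [0.007, 0, 0], "delta_rot": [0, 0, 0], "fingers": -0.32}
    - {"slide": [0, 0, 0], "delta_rot": [0, 0, 0], "fingers": -0.32}
    - {"slide": [0, 0, 0], "delta_rot": [0, 0, 0], "fingers": -0.32}

```text
time_s: 13.72
tcp_pos: [0.5265, -0.1614, 0.0188]
eef_rot: [180.0, 0.0, -67.6]
contact_force: [-0.0, 0.1, -0.4]
gripper_width: 0.03
gripper_force: 0.0
```

```bash
python3 glass.py g1
```

```text
13.725 [ 0.5265 -0.1614  0.0188] [-0.   0.1 -0.4]
(array([ 280,  201,   81,   77, 4860], dtype=int32), 'ctr-cell', array([-0.79, -0.66]), 'size', array([39.89, 40.08]))
```

The glass outline at the flush height has its flat size (39.9 x 40.1 mm) and sits 1 mm from the cell's centre. It stayed put while the fingers advanced, so the filter is seated. Now I raise and turn to the drawer's axis (+20°), and compute clearances for the drawer push.

play_rows:
  rows:
    - {"slide": [-0.03, 0, 0], "delta_rot": [0, 0, 0], "fingers": -0.32}
    - {"slide": [0, 0, -0.4], "delta_rot": [0, 0, 0], "fingers": -0.32}
    - {"slide": [0, 0, -0.4], "delta_rot": [0, 0, -0.9], "fingers": -0.32}
    - {"slide": [0, 0, 0], "delta_rot": [0, 0, -0.9], "fingers": -0.32}
    - {"slide": [0, 0, 0], "delta_rot": [0, 0, -0.9], "fingers": -0.32}
    - {"slide": [0, 0, 0], "delta_rot": [0, 0, -0.9], "fingers": -0.32}
    - {"slide": [0, 0, 0], "delta_rot": [0, 0, -0.8], "fingers": -0.32}
    - {"slide": [0, 0, 0], "delta_rot": [0, 0, 0], "fingers": -0.32}

```text
time_s: 14.78
tcp_pos: [0.5247, -0.157, 0.1387]
eef_rot: [-180.0, 0.0, -47.4]
contact_force: [-0.1, 0.1, 0.5]
gripper_width: 0.0301
gripper_force: 0.0
```

Run:
```python
from m import *
import pickle
s=r.get_state(); c=r.capture('wrist'); pickle.dump((s,c),open('wr.pkl','wb'))
print(s['tcp_pos'].round(4),s['eef_rot'].round(2))
C=np.array([.5374,-.1885,.036]); u,v=[int(x) for x in (0,0)]
# project cell to pixel
W=np.eye(4); W[:3,:3]=Ro.from_euler('xyz',s['eef_rot'],degrees=True).as_matrix(); W[:3,3]=s['tcp_pos']
q=np.linalg.inv(W@np.array(c['T_tool_cam']))@np.r_[C,1]; u,v=int(c['cx']+c['fx']*q[0]/q[2]),int(c['cy']+c['fy']*q[1]/q[2]); print(u,v)
import glass; print(glass.glass(c,s,.036,(u,v)))
_,t=pickle.load(open('top0.pkl','rb'))
T=[('tub top',[178,210],.088),('vial top',[157,291],.092),('packet',[212,258],.024),('timer',[320,323],.019),('pen',[252,317],.008)]
x=np.array([.676,-.737]); F=np.array([.4903,-.1373])
for n,p,z in T:
    P=plane(t,[p],z)[0]; d=P[:2]-F; print(n,P.round(3),'along',round(d@x,3),'right',round(d@[-.737,-.676],3))
d=s['tcp_pos'][:2]-F; print('tcp along',d@x,'right',d@[-.737,-.676])
```

```text
[ 0.5247 -0.157   0.1387] [-1.800e+02  1.000e-02 -4.745e+01]
334 193
(array([ 309,  171,   49,   48, 1830], dtype=int32), 'ctr-cell', array([-0.83, -0.94]), 'size', array([39.67, 40.36]))
tub top [0.583 0.089 0.088] along -0.104 right -0.221
vial top [0.407 0.122 0.092] along -0.247 right -0.114
packet [0.489 0.025 0.024] along -0.121 right -0.109
timer [ 0.344 -0.217  0.019] along -0.04 right 0.162
pen [ 0.358 -0.066  0.008] along -0.142 right 0.049
tcp along 0.03772713099222629 right -0.012032687899800911
```

The filter still reads seated from the new view: size 39.7 x 40.4 mm, within 1.3 mm of centre. The bystanders are clear of the push path. Next I move in front of the pull bar, go down so the tips are about 30 mm high, and look before pushing.

play_rows:
  rows:
    - {"slide": [-0.25, 0.04, 0], "delta_rot": [0, 0, 0], "fingers": -0.32}
    - {"slide": [-0.24, 0.04, 0], "delta_rot": [0, 0, 0], "fingers": -0.32}
    - {"slide": [0, 0, 0], "delta_rot": [0, 0, 0], "fingers": -0.32}
    - {"slide": [0, 0, 0.35], "delta_rot": [0, 0, 0], "fingers": -0.32}
    - {"slide": [0, 0, 0.35], "delta_rot": [0, 0, 0], "fingers": -0.32}
    - {"slide": [0, 0, 0.16], "delta_rot": [0, 0, 0], "fingers": -0.32}
    - {"slide": [0, 0, 0], "delta_rot": [0, 0, 0], "fingers": -0.32}
    - {"slide": [0, 0, 0], "delta_rot": [0, 0, 0], "fingers": -0.32}

```text
time_s: 15.82
tcp_pos: [0.4674, -0.1113, 0.0106]
eef_rot: [-180.0, -0.1, -47.4]
contact_force: [0.1, -0.2, -0.3]
gripper_width: 0.0297
gripper_force: 0.0
```

Run:
```python
from m import *
s=r.get_state()
x=np.array([.676,-.737]); F=np.array([.4903,-.1373]); d=s['tcp_pos'][:2]-F
print(s['time_s'],s['tcp_pos'].round(4),s['eef_rot'].round(2),s['contact_force'].round(1),'along',d@x,'right',d@[-.737,-.676])
```

```text
15.825 [ 0.4674 -0.1113  0.0106] [-1.7995e+02 -5.0000e-02 -4.7440e+01] [ 0.1 -0.2 -0.3] along -0.034631277830258024 right -0.0007464452358342172
```

Pose is good: centred within 1 mm, 25 mm short of contact. Pushing the drawer in smoothly.

play_rows:
  rows:
    - {"slide": [0.06, 0, 0], "delta_rot": [0, 0, 0], "fingers": -0.32}
    - {"slide": [0.06, 0, 0], "delta_rot": [0, 0, 0], "fingers": -0.32}
    - {"slide": [0.04, 0, 0], "delta_rot": [0, 0, 0], "fingers": -0.32}
    - {"slide": [0.04, 0, 0], "delta_rot": [0, 0, 0], "fingers": -0.32}
    - {"slide": [0.06, 0, 0], "delta_rot": [0, 0, 0], "fingers": -0.32}
    - {"slide": [0.07, 0, 0], "delta_rot": [0, 0, 0], "fingers": -0.32}
    - {"slide": [0.07, 0, 0], "delta_rot": [0, 0, 0], "fingers": -0.32}

```text
time_s: 16.7
tcp_pos: [0.5072, -0.1558, 0.0097]
eef_rot: [180.0, 0.0, -47.4]
contact_force: [-1.2, 3.9, 2.1]
gripper_width: 0.0299
gripper_force: 1.8
```

Run:
```python
from m import *
import pickle,glass
s=r.get_state(); c=r.capture('wrist'); pickle.dump((s,c),open('wp.pkl','wb'))
x=np.array([.676,-.737]); F=np.array([.4903,-.1373]); d=s['tcp_pos'][:2]-F; a=d@x
print(s['tcp_pos'].round(4),s['contact_force'].round(1),'along',a)
W=np.eye(4); W[:3,:3]=Ro.from_euler('xyz',s['eef_rot'],degrees=True).as_matrix(); W[:3,3]=s['tcp_pos']
C=np.r_[s['tcp_pos'][:2]+x*.0795,.036]
q=np.linalg.inv(W@np.array(c['T_tool_cam']))@np.r_[C,1]; u,v=int(c['cx']+c['fx']*q[0]/q[2]),int(c['cy']+c['fy']*q[1]/q[2]); print(u,v)
st=glass.glass(c,s,.036,(u,v)); print(st)
print('expected offset along',(C-np.r_[.5374,-.1885,.036])[:2]@x)
```

```text
[ 0.5072 -0.1558  0.0097] [-1.2  3.9  2.1] along 0.025032771973114307
320 133
(array([ 271,   81,   94,   98, 7206], dtype=int32), 'ctr-cell', array([36.  , -0.91]), 'size', array([39.87, 40.19]))
expected offset along 0.034970299473114294
```

The drawer is moving with about 4 N, and the filter rides along flush (36 mm moved, size unchanged). On with about 60 mm, then feel for the stop.

play_rows:
  rows:
    - {"slide": [0.07, 0, 0], "delta_rot": [0, 0, 0], "fingers": -0.32}
    - {"slide": [0.07, 0, 0], "delta_rot": [0, 0, 0], "fingers": -0.32}
    - {"slide": [0.07, 0, 0], "delta_rot": [0, 0, 0], "fingers": -0.32}
    - {"slide": [0.07, 0, 0], "delta_rot": [0, 0, 0], "fingers": -0.32}
    - {"slide": [0.06, 0, 0], "delta_rot": [0, 0, 0], "fingers": -0.32}
    - {"slide": [0.04, 0, 0], "delta_rot": [0, 0, 0], "fingers": -0.32}
    - {"slide": [0, 0, 0], "delta_rot": [0, 0, 0], "fingers": -0.32}

```text
time_s: 17.62
tcp_pos: [0.5462, -0.1979, 0.0098]
eef_rot: [-180.0, -0.1, -47.4]
contact_force: [-0.4, 0.5, 0.2]
gripper_width: 0.0298
gripper_force: 0.1
```

play_rows:
  rows:
    - {"slide": [0.02, 0, 0], "delta_rot": [0, 0, 0], "fingers": -0.32}
    - {"slide": [0.02, 0, 0], "delta_rot": [0, 0, 0], "fingers": -0.32}
    - {"slide": [0, 0, 0], "delta_rot": [0, 0, 0], "fingers": -0.32}

```text
time_s: 18.0
tcp_pos: [0.5498, -0.2019, 0.0099]
eef_rot: [-180.0, -0.0, -47.4]
contact_force: [-1.5, 1.2, -0.1]
gripper_width: 0.0296
gripper_force: 0.9
```

play_rows:
  rows:
    - {"slide": [0.02, 0, 0], "delta_rot": [0, 0, 0], "fingers": -0.32}
    - {"slide": [0.02, 0, 0], "delta_rot": [0, 0, 0], "fingers": -0.32}
    - {"slide": [0, 0, 0], "delta_rot": [0, 0, 0], "fingers": -0.32}

```text
time_s: 18.38
tcp_pos: [0.554, -0.2065, 0.0098]
eef_rot: [-180.0, -0.0, -47.4]
contact_force: [-0.9, 1.6, -0.3]
gripper_width: 0.03
gripper_force: 0.8
```

play_rows:
  rows:
    - {"slide": [0.02, 0, 0], "delta_rot": [0, 0, 0], "fingers": -0.32}
    - {"slide": [0.01, 0, 0], "delta_rot": [0, 0, 0], "fingers": -0.32}
    - {"slide": [0, 0, 0], "delta_rot": [0, 0, 0], "fingers": -0.32}

```text
time_s: 18.75
tcp_pos: [0.5569, -0.2097, 0.0098]
eef_rot: [-180.0, -0.0, -47.4]
contact_force: [-1.1, 2.4, 0.1]
gripper_width: 0.0294
gripper_force: 0.9
```

play_rows:
  rows:
    - {"slide": [0.01, 0, 0], "delta_rot": [0, 0, 0], "fingers": -0.32}
    - {"slide": [0.01, 0, 0], "delta_rot": [0, 0, 0], "fingers": -0.32}
    - {"slide": [0, 0, 0], "delta_rot": [0, 0, 0], "fingers": -0.32}

```text
time_s: 19.12
tcp_pos: [0.5588, -0.2118, 0.0098]
eef_rot: [-180.0, -0.0, -47.4]
contact_force: [-0.3, 2.0, 0.0]
gripper_width: 0.0297
gripper_force: 1.1
```

play_rows:
  rows:
    - {"slide": [0.01, 0, 0], "delta_rot": [0, 0, 0], "fingers": -0.32}
    - {"slide": [0.01, 0, 0], "delta_rot": [0, 0, 0], "fingers": -0.32}
    - {"slide": [0, 0, 0], "delta_rot": [0, 0, 0], "fingers": -0.32}

```text
time_s: 19.5
tcp_pos: [0.5608, -0.2141, 0.0098]
eef_rot: [-180.0, -0.0, -47.4]
contact_force: [-1.4, 2.4, 0.5]
gripper_width: 0.0301
gripper_force: 1.1
```

play_rows:
  rows:
    - {"slide": [0.01, 0, 0], "delta_rot": [0, 0, 0], "fingers": -0.32}
    - {"slide": [0.01, 0, 0], "delta_rot": [0, 0, 0], "fingers": -0.32}
    - {"slide": [0, 0, 0], "delta_rot": [0, 0, 0], "fingers": -0.32}

```text
time_s: 19.88
tcp_pos: [0.5617, -0.2152, 0.0097]
eef_rot: [180.0, 0.1, -47.5]
contact_force: [-4.7, 8.6, 5.2]
gripper_width: 0.0299
gripper_force: 5.0
```

play_rows:
  rows:
    - {"slide": [0.01, 0, 0], "delta_rot": [0, 0, 0], "fingers": -0.32}
    - {"slide": [0, 0, 0], "delta_rot": [0, 0, 0], "fingers": -0.32}

```text
time_s: 20.12
tcp_pos: [0.5617, -0.2153, 0.0096]
eef_rot: [179.9, 0.2, -47.5]
contact_force: [-7.6, 15.8, 10.1]
gripper_width: 0.0299
gripper_force: 8.2
```

The motion has stopped with the force rising to 18 N. I'll check it's the drawer's own stop: the drawer's starting opening from the first pictures against the travel.

Run:
```python
from m import *
import pickle
x=np.array([.676,-.737]); F=np.array([.4903,-.1373])
s,c=pickle.load(open('wrist1.pkl','rb')); _,t=pickle.load(open('top0.pkl','rb'))
f=lambda q,o:(np.array(q,float)+.5)/4-.5+o
for P in (plane(c,f([[62,14]],[220,80]),.036,s),plane(t,f([[233,30],[377,177]],[255,190]),.036)):
    print('housing face from bar front',((P[:,:2]-F)@x).round(4))
s=r.get_state(); print('travel',(s['tcp_pos'][:2]-F)@x+.0095)
# now: bar front edge corners / gap via wrist + top dump
c=r.capture('wrist'); g=cv2.cvtColor(c['image'],cv2.COLOR_BGR2GRAY); pickle.dump((s,c),open('we.pkl','wb'))
for v in range(120,280,10):
    p=tool(plane(c,[[320,v]],.036,s),s)[0]; print(v,round(p[0]*1000,1),g[v:v+10,320].tolist())
```

```text
housing face from bar front [0.1426]
housing face from bar front [0.14   0.1411]
travel 0.11526685784040548
120 85.2 [49, 50, 52, 51, 54, 50, 48, 38, 27, 30]
130 81.1 [24, 30, 26, 22, 28, 28, 30, 28, 28, 29]
140 77.0 [26, 25, 24, 29, 28, 26, 26, 21, 25, 28]
150 72.8 [28, 25, 23, 27, 21, 32, 23, 21, 27, 26]
160 68.5 [20, 18, 24, 21, 29, 25, 16, 29, 16, 23]
170 64.2 [31, 17, 23, 22, 17, 27, 23, 28, 15, 24]
180 59.7 [24, 22, 31, 27, 28, 24, 22, 25, 21, 21]
190 55.2 [27, 27, 31, 37, 64, 126, 147, 150, 152, 151]
200 50.7 [150, 150, 149, 149, 147, 150, 152, 151, 150, 147]
210 46.0 [151, 153, 151, 148, 152, 153, 152, 149, 152, 151]
220 41.3 [148, 149, 153, 153, 150, 151, 151, 150, 151, 152]
230 36.4 [149, 151, 150, 148, 150, 149, 150, 150, 151, 150]
240 31.5 [147, 151, 149, 152, 145, 127, 124, 119, 120, 117]
250 26.5 [112, 110, 98, 92, 91, 88, 86, 86, 87, 82]
260 21.4 [85, 84, 82, 86, 88, 87, 90, 87, 86, 83]
270 16.2 [88, 86, 87, 88, 87, 89, 87, 88, 80, 44]
```

Expected travel is about 116 mm (141 − 25) and measured is 115.3 to 116.3 mm. The finger pads carry the load, so this is the drawer's stop. Backing straight off and lifting clear, then checking the bar's final position.

play_rows:
  rows:
    - {"slide": [-0.02, 0, 0], "delta_rot": [0, 0, 0], "fingers": -0.32}
    - {"slide": [-0.1, 0, 0], "delta_rot": [0, 0, 0], "fingers": -0.32}
    - {"slide": [-0.1, 0, 0], "delta_rot": [0, 0, 0], "fingers": -0.32}
    - {"slide": [0, 0, -0.35], "delta_rot": [0, 0, 0], "fingers": -0.32}
    - {"slide": [0, 0, -0.35], "delta_rot": [0, 0, 0], "fingers": -0.32}
    - {"slide": [0, 0, -0.3], "delta_rot": [0, 0, 0], "fingers": -0.32}
    - {"slide": [0, 0, 0], "delta_rot": [0, 0, 0], "fingers": -0.32}
    - {"slide": [0, 0, 0], "delta_rot": [0, 0, 0], "fingers": -0.32}

```text
time_s: 21.18
tcp_pos: [0.5407, -0.1925, 0.1595]
eef_rot: [-180.0, 0.0, -47.4]
contact_force: [-0.5, 0.2, -0.5]
gripper_width: 0.0299
gripper_force: 0.0
```

Run:
```python
from m import *
import pickle
s=r.get_state(); c=r.capture('wrist'); g=cv2.cvtColor(c['image'],cv2.COLOR_BGR2GRAY)
print(s['tcp_pos'].round(4),s['contact_force'].round(1),s['time_s'])
x=np.array([.676,-.737]); F=np.array([.4903,-.1373])
rows=np.arange(130,275,2)
for u in (285,320,355):
  A=(plane(c,[[u,v] for v in rows],.036,s)[:,:2]-F)@x
  print(u,[(round(a*1000),int(b)) for a,b in zip(A,g[rows,u]) if .08<a<.16])
```

```text
[ 0.5407 -0.1925  0.1595] [-0.5  0.2 -0.5] 21.175
285 [(158, 240), (156, 240), (155, 240), (153, 240), (151, 240), (150, 221), (148, 157), (146, 153), (145, 133), (143, 125), (141, 99), (140, 108), (138, 140), (136, 151), (135, 144), (133, 144), (131, 145), (130, 146), (128, 141), (126, 143), (124, 146), (123, 137), (121, 138), (119, 134), (117, 82), (116, 64), (114, 64), (112, 65), (110, 67), (108, 64), (107, 61), (105, 58), (103, 59), (101, 59), (99, 53), (98, 55), (96, 54), (94, 55), (92, 54), (90, 37), (88, 37), (87, 41), (85, 38), (83, 35), (81, 36)]
320 [(158, 150), (156, 149), (155, 152), (153, 148), (151, 149), (150, 147), (148, 151), (146, 148), (145, 140), (143, 126), (141, 101), (140, 114), (138, 145), (136, 151), (135, 149), (133, 147), (131, 146), (130, 145), (128, 140), (126, 143), (124, 144), (123, 142), (121, 139), (119, 140), (117, 94), (116, 67), (114, 68), (112, 68), (110, 63), (109, 55), (107, 59), (105, 53), (103, 52), (101, 55), (99, 56), (98, 50), (96, 43), (94, 36), (92, 39), (90, 42), (88, 38), (87, 38), (85, 47), (83, 35), (81, 42)]
355 [(158, 151), (156, 149), (155, 149), (153, 149), (151, 151), (150, 150), (148, 153), (147, 151), (145, 127), (143, 128), (142, 97), (140, 103), (138, 143), (136, 150), (135, 149), (133, 151), (131, 148), (130, 152), (128, 141), (126, 146), (124, 146), (123, 140), (121, 142), (119, 140), (117, 104), (116, 61), (114, 61), (112, 63), (110, 61), (109, 56), (107, 52), (105, 54), (103, 52), (101, 47), (100, 52), (98, 50), (96, 51), (94, 37), (92, 36), (90, 41), (88, 42), (87, 42), (85, 46), (83, 38), (81, 40)]
```

The bar's front edge is now at about 117.5 mm and the slot line at 141-142 mm. That leaves about 24-25 mm of bar in front of the housing, so the drawer is home and the arm is clear. Handing in.

```bash
python3 -c "
from plant import r
print(r.close_job())"
```

```text
the job is handed in; nothing more can be done
None
```

I pushed the filter into its cell, where it measured flush, slid the drawer home to its stop and handed the job in with the arm clear; the hand-in call returned no verdict.

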